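# Shingle two control-unit covers up a sloped board

## Robot

A 6-joint arm with a two-finger parallel gripper is mounted at the origin on the work surface. World frame = base frame: x ahead of the robot, y to its left, z up, the work surface at z = 0. Lengths are in m, angles in rad, forces in N, time in s.
With the tool pointing down it reaches from about 0.275 to 0.75 m from the base axis. Payload 10.2 kg.
Tool frame: the origin (TCP) lies on the centre line of the jaws, within the pads' length; the fingertips stand ahead of it and the grasp point (between the pads) lies 3 mm ahead of it (manip.tcp_to_tips is the z of the fingertips in the tool frame, in m); z points along the fingers, y is the line along which they close (so a half turn about z gives the same grasp; the last joint's range is limited). The gripper opens to 88 mm and grips with 3 to 60 N. Pads are 18 mm wide; open, the fingers measure 123 mm over their backs; the gripper's body (75 mm by 187 mm) begins 45 mm behind the grasp point.
Start: joints at [1.014, 0.313, 1.498, -0, 1.331, -0.223], TCP at [0.172, 0.496, 0.261] pointing down, gripper open.
Joint ranges: [-2.94, 2.94], [-0.97, 2.17], [0.19, 2.56], [-1.23, 4.37], [0.02, 3.11], [-2.88, 2.88]. Speed limits (rad/s): [2.39, 2.39, 3.01, 3.14, 3.14, 3.14].

## Interface

Orientations are given as a unit quaternion [w, x, y, z].
In Python, from station import manip gives the robot as it stands. The module is installed in compiled form; this text tells all that it offers.
- The arm moves only by the shell command python3 -m creep 'ROWS' [FORCE]. ROWS is JSON, a list of rows, each an object of numbers: "x", "y", "z": the shift along the tool's x, y, z in cm; "wx", "wy", "wz": the turn, a rotation vector about the tool's x, y, z in degrees; "fingers": the opening, from 0 (shut) to 1 (fully open). A call has 1 to 20 rows; each row is the pose to reach, as a shift and turn from the pose commanded when the call began, along the tool's axes at that moment; what a row does not reach only later rows make up. A row lasts 1/10 s, in which the tool goes at most 50 mm and 8.59 degrees, less where a joint would pass 70% of its speed; a pose out of reach is approached as far as the arm can. A call with a gripper value outside its range is refused whole. The fingers move at their own pace and stop on an object; FORCE is the grip in N (left out, the last holds). Time passes only in rows, so rows that repeat a pose let the fingers close. It gives the time, the measured TCP pose, the force, the opening and the grip force at its end, in the units of the state.
- manip.get_obs(): the state, without advancing time (a new reading comes with each control period).
- manip.get_image(name): name is "side" or "top"; returns a dict with "frame" (480x640x3 uint8, blue, green, red), "range_z" (480x640 float32, m along the optical axis (not along the pixel's ray), 0 where there is no reading), "vertical_fov" (degrees; the focal length in pixels is half the picture's height over the tangent of half this angle, whatever the lens; pixels are square), "cx", "cy" (the principal point, pixels), "xyz" and "rotation" of the camera in the world. Camera axes: x right, y down, z forward; pixel columns grow to the right and rows downward; lengths in m; the calibration is good to about 2 mm. A picture is of the moment at which its call begins.
- manip.sign_off(): hands the job in; it is judged then, once.
The state is a dict: "t": time; "joints": joint angles; "qd": joint speeds; "tau": joint torques, N m; "tcp_pos": TCP position; "tcp_rot": TCP orientation; "wrist_force": force on the tool from outside, world axes, zero at the start; "moment": the same for the moment, N m; "grip_width": finger opening in m; "gripper_force": force on a finger pad.
Only numpy, scipy, OpenCV 4.12 (cv2) and the standard library are available. Lean on these libraries where they do the work, as an engineer would, in place of code of your own. Each camera call takes 0.05 s, during which the arm holds its last target. There are 200 camera calls.

## Task

Lay the two loose full-size finned covers from the table on the sloped board like roof shingles above the cover that already lies there: the first with its fin edge on the lower marked line, the second with its fin edge on the upper marked line, each overlapping the head of the one below so that every fin and label stays in view. Fin edges point down the slope, covers square to the lines and centred across the board; set them down rather than drop them, and leave the laid cover where it is. The smaller covers on the table do not belong on this board.

Things in the scene. Friction and masses are not known exactly. Their poses are not given: they have to be found in the camera images.
- cover_a: Loose full-size aluminium cover, flat on the table, fin up: plate 110 x 130 x 5 mm; a solid fin 12 mm thick, 90 mm long, 22 mm above the plate runs parallel to the 130 mm edges, its mid-plane 14 mm from one (the fin edge). 0.16 to 0.26 kg, centre of mass 49 mm from the fin edge. Origin: middle of the fin edge, on the underside; x to the plain edge, y along the fin, z out of the fin side.
- cover_b: The other loose full-size cover, identical to cover_a, same axes, interchangeable with it. Each starts on the table left or right of the board, blank paper label behind its fin. The smaller covers nearby (70 x 80 mm plates) are not wanted.
- cover_laid: A third identical cover, same axes, already lying loose on the board, fin edge down the slope and 75 mm below the lower line, so its plain edge reaches 35 mm above that line.
- board: Fixed plywood board, 210 mm wide, 302 long, rising at 15 degrees in +x, two black lines across it. Origin: middle of the lower line, on the face; x up the slope, y along the line, z out of the face. Upper line at x = 75 mm. A laid cover rests on the plain edge of the cover below and by its own plain edge on the face: fin edge about 7 mm off the face, 4 degrees flatter than the board.
There are look-alikes about, which are no part of the job. What is shaped like the cover_a but turquoise is not meant.

How it is judged:
By the outcome, as a careful person would: the job done as asked, in the order asked, and still so for the second after the job is handed in, with the robot touching nothing.
It also fails if it takes over 56 s, if anything falls off the work surface, if the arm or the gripper's body presses on something with over 40 N, if the wrist force passes 120 N, or if a joint passes its speed limit or range.

## Working session

There is one attempt and no reset: what is moved stays moved. The work goes in short steps, Python scripts to look and compute and a shell command to move; the robot and the scene stay as the last step left them, time stands still between calls to the robot, and variables do not carry over. Pictures are saved under pics/ and viewed, at most 10 in all, crops included, and the job is handed in when it is done.

```bash
mkdir -p pics; ls
cat > h.py <<'E'
import numpy as np, cv2
from station import manip
def cam(n):
    im=manip.get_image(n); im['f']=240/np.tan(np.radians(im['vertical_fov'])/2)
    r=np.array(im['rotation'],float)
    if r.size==4:
        from scipy.spatial.transform import Rotation as R
        r=R.from_quat(np.roll(r.ravel(),-1)).as_matrix()
    im['R']=r.reshape(3,3); im['xyz']=np.array(im['xyz']); return im
def cloud(im):
    v,u=np.mgrid[:480,:640]; z=im['range_z']
    p=np.stack([(u-im['cx'])/im['f']*z,(v-im['cy'])/im['f']*z,z],-1)
    return p@im['R'].T+im['xyz']
def onplane(im,uv,z):
    uv=np.atleast_2d(uv).astype(float)
    d=np.c_[(uv[:,0]-im['cx'])/im['f'],(uv[:,1]-im['cy'])/im['f'],np.ones(len(uv))]@im['R'].T
    return im['xyz']+d*((z-im['xyz'][2])/d[:,2])[:,None]
E
python3 - <<'E'
from h import *
o=manip.get_obs(); print({k:np.round(v,3).tolist() for k,v in o.items()},manip.tcp_to_tips)
for n in('top','side'):
    im=cam(n); cv2.imwrite(f'pics/{n}0.png',im['frame']); np.savez(f'{n}0.npz',**im)
    print(n,im['xyz'],im['R'].round(3).tolist(),im['f'],im['cx'],im['cy'],(im['range_z']>0).mean())
E
```

```text
pics
{'t': 0.0, 'joints': [1.014, 0.313, 1.498, 0.0, 1.331, -0.223], 'qd': [-0.001, -0.001, 0.0, -0.0, 0.001, -0.0], 'tau': [-0.001, -40.221, -25.227, 0.069, 0.035, -0.0], 'tcp_pos': [0.172, 0.496, 0.26], 'tcp_rot': [-0.0, 0.166, 0.986, -0.001], 'wrist_force': [0.783, -0.212, -0.433], 'moment': [-0.027, -0.009, -0.02], 'gripper_force': 0.0, 'grip_width': 0.088} 0.022
top [0.18265104 0.01881423 1.26352177] [[-0.023, -0.982, 0.187], [-1.0, 0.022, -0.007], [0.003, -0.187, -0.982]] 560.3763808723442 319.13430573387234 234.43866573135276 0.9960807291666667
side [-0.13870807 -0.53598051  1.01870583] [[0.712, -0.551, 0.435], [-0.703, -0.557, 0.443], [-0.001, -0.621, -0.784]] 612.899563152941 317.51734046790875 238.8244311870676 0.9961067708333333
```

View pics/top0.png

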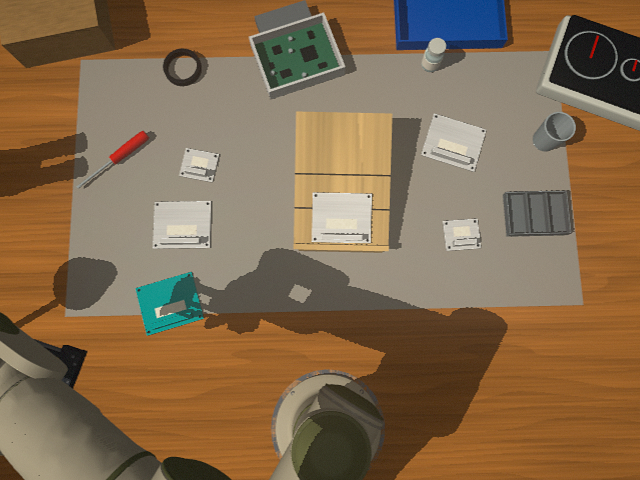

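View pics/side0.png

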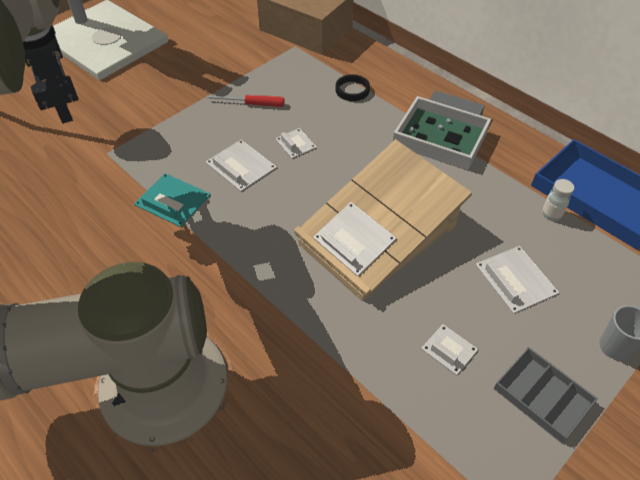

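Top view: full-size covers are at (182,225) left and (454,141) right, with the laid one at (342,218) on the board. The small covers at (200,165) and (462,234) and the turquoise one at (170,302) are not meant. Next I measure these and crop the two candidates.

```bash
cat > meas.py <<'E'
from h import *
def rects(im,zs=0.005,thr=150,bb=None):
    f=im['frame'].astype(int); m=((f.min(2)>thr)&(f.max(2)-f.min(2)<40)).astype(np.uint8)
    m=cv2.morphologyEx(m,cv2.MORPH_CLOSE,np.ones((7,7)))
    cs,_=cv2.findContours(m,cv2.RETR_EXTERNAL,cv2.CHAIN_APPROX_NONE); out=[]
    for c in cs:
        if not 400<cv2.contourArea(c)<9000: continue
        p=onplane(im,c[:,0],zs)[:,:2]
        r=cv2.minAreaRect((p*1000).astype(np.float32)); out.append((c[:,0].mean(0),r))
    return out
E
python3 - <<'E'
from meas import *
for n in('top','side'):
    im=dict(np.load(f'{n}0.npz',allow_pickle=True)); P=cloud(im)
    print(n)
    for c,r in rects(im): print(' rect px',c.round(),'ctr mm',np.round(r[0],1),'size',np.round(r[1],1),'ang',round(r[2],1))
    hi=((P[...,2]>.018)&(P[...,2]<.035)&(P[...,0]>.25)).astype(np.uint8)
    k,l,s,c=cv2.connectedComponentsWithStats(hi)
    for i in range(1,k):
        if 30<s[i,4]<1500:
            q=P[l==i]; r=cv2.minAreaRect((q[:,:2]*1000).astype(np.float32)); print(' hi px',c[i].round(),s[i,4],np.round(r[0],1),np.round(r[1],1),round(r[2],1),'z',np.percentile(q[:,2],[10,50,90]).round(4))
# board
im=dict(np.load('top0.npz',allow_pickle=True)); P=cloud(im)
f=im['frame']; A=[]
reg=np.zeros((480,640),bool); reg[118:168,302:386]=1
q=P[reg]; M=np.c_[q[:,:2],np.ones(len(q))]; a=np.linalg.lstsq(M,q[:,2],rcond=None)[0]
print('plane',a,'slope',np.degrees(np.arctan(np.hypot(*a[:2]))),'res',np.std(M@a-q[:,2]),'yaw',np.degrees(np.arctan2(a[1],a[0])))
nrm=np.array([-a[0],-a[1],1]); nrm/=np.linalg.norm(nrm)
def onb(uv):
    uv=np.atleast_2d(uv).astype(float)
    d=np.c_[(uv[:,0]-im['cx'])/im['f'],(uv[:,1]-im['cy'])/im['f'],np.ones(len(uv))]@im['R'].T
    s=-(im['xyz'][2]-a[2]-im['xyz'][:2]@a[:2])/(d[:,2]-d[:,:2]@a[:2])
    return im['xyz']+d*s[:,None]
g=f.astype(int).sum(2)
for nm,lo,hi,cols in(('upper',168,180,range(302,386)),('lower',202,214,list(range(299,309))+list(range(378,387)))):
    uv=[]
    for u in cols:
        w=np.clip(np.median(g[lo:hi,u])-60-g[lo:hi,u],0,None)
        if w.sum()>0: uv.append((u,(w*np.arange(lo,hi)).sum()/w.sum()))
    p=onb(uv); c=np.polyfit(p[:,1],p[:,0],1); print(nm,'px',np.mean(uv,0),'x at y0',c[1],'slope deg',np.degrees(np.arctan(c[0])),'x mean',p.mean(0))
# board width at upper region: yellow mask
hsv=cv2.cvtColor(f,cv2.COLOR_BGR2HSV); 
for v in(125,140,155,190):
    row=(f[v].astype(int)[:,2]-f[v].astype(int)[:,0]>45)&(f[v].max(1)>120); us=np.where(row[280:405])[0]+280
    e=onb([(us.min()-.5,v),(us.max()+.5,v)]); print(v,us.min(),us.max(),e.round(4).tolist(),'w',np.linalg.norm(e[1]-e[0]))
crops=[cv2.resize(f[v-45:v+45,u-60:u+60],None,fx=3.3,fy=3.3,interpolation=cv2.INTER_CUBIC) for u,v in((182,225),(454,141))]
cv2.imwrite('pics/crop.png',np.hstack(crops))
E
```

```text
top
 rect px [461. 234.] ctr mm [ 415.6 -315.7] size [69.1 80.9] ang 3.2
 rect px [181. 224.] ctr mm [453.1 325.1] size [130.7 109.2] ang 89.6
 rect px [341. 217.] ctr mm [461.3 -42.7] size [135.6 116.8] ang 87.4
 rect px [198. 164.] ctr mm [594.9 288.4] size [80.4 69.2] ang 77.6
 rect px [453. 142.] ctr mm [ 638.  -312.3] size [130.4 109.7] ang 70.3
 rect px [578.  79.] ctr mm [ 820.6 -684.4] size [244.3 198.7] ang 67.1
 rect px [296.  52.] ctr mm [877.6  55.5] size [153.5 197. ] ang 18.4
 hi px [74. 48.] 480 [891.5 580.1] [112.8 252.3] 41.1 z [0.0194 0.0267 0.0332]
 hi px [396.  18.] 48 [ 946.5 -189.8] [  1.7 104.7] 89.9 z [0.0207 0.026  0.0332]
 hi px [502.  18.] 98 [ 943.2 -446. ] [105.2   4.8] 0.4 z [0.0192 0.0266 0.0329]
 hi px [300.  11.] 91 [966.8  41.3] [37.2 39.6] 78.1 z [0.0318 0.0338 0.0347]
 hi px [285.   9.] 43 [970.4  79.9] [38.8 21.2] 88.9 z [0.0303 0.0339 0.0348]
 hi px [285.  18.] 86 [952.5  81.8] [45.2 42.4] 29.8 z [0.0313 0.0334 0.0348]
 hi px [267.  19.] 73 [948.  123.7] [58.3 23.4] 65.5 z [0.0313 0.0337 0.0348]
 hi px [297.  33.] 348 [910.5  36.7] [219.7 107.3] 
[... 3207 characters left out ...]
093] slope 50.007467496065345 res 0.0631476822077417 yaw 175.7718810934108
upper px [343.5        174.20772961] x at y0 0.49489667764270734 slope deg 1.5182545834022427 x mean [ 0.49389198 -0.0379065   0.23604837]
lower px [340.68421053 208.29631739] x at y0 0.4014483122032914 slope deg 1.8066889750296415 x mean [ 0.40065008 -0.02530617  0.34800407]
125 295 391 [[0.6806, 0.0615, 0.0228], [0.6867, -0.1697, -0.0048]] w 0.2328926731014773
140 295 391 [[0.6146, 0.0593, 0.1011], [0.6189, -0.1559, 0.0771]] w 0.21653849160856672
155 295 390 [[0.557, 0.0574, 0.1694], [0.5598, -0.1418, 0.1485]] w 0.20021938767399525
190 294 389 [[0.4474, 0.0555, 0.2995], [0.448, -0.1174, 0.2836]] w 0.1736405442228844
```

View pics/crop.png

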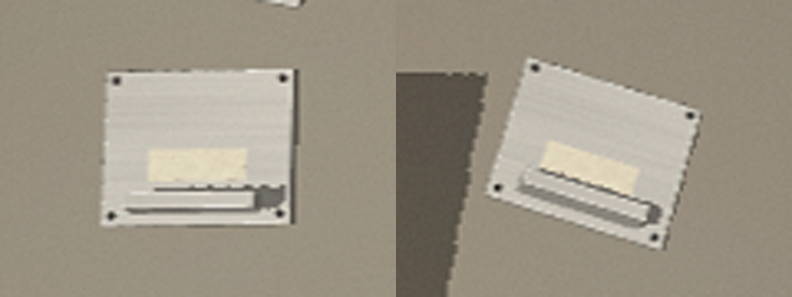

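The crop confirms two full-size grey covers with labels behind fins that face the robot: left at yaw ≈ -0.4°, right at ≈ -19.7°. The board plane fit took in empty depth readings, so I refit it.

```bash
cat > board.py <<'E'
from h import *
def fit(q,it=6):
    q=q[(q[:,2]>.02)&(q[:,2]<.2)]
    for _ in range(it):
        M=np.c_[q[:,:2],np.ones(len(q))]; a=np.linalg.lstsq(M,q[:,2],rcond=None)[0]; r=M@a-q[:,2]; q=q[abs(r)<max(.0015,2.0*np.std(r))]
    return a,np.std(r),len(q)
def onb(im,a,uv):
    uv=np.atleast_2d(uv).astype(float)
    d=np.c_[(uv[:,0]-im['cx'])/im['f'],(uv[:,1]-im['cy'])/im['f'],np.ones(len(uv))]@im['R'].T
    s=-(im['xyz'][2]-a[2]-im['xyz'][:2]@a[:2])/(d[:,2]-d[:,:2]@a[:2])
    return im['xyz']+d*s[:,None]
E
python3 - <<'E'
from board import *
for n in('top','side'):
    im=dict(np.load(f'{n}0.npz',allow_pickle=True)); P=cloud(im); f=im['frame'].astype(int)
    inb=(P[...,0]>.36)&(P[...,0]<.7)&(P[...,1]<.08)&(P[...,1]>-.16)&(P[...,2]>.015)&(P[...,2]<.2)
    wood=inb&(f[...,2]-f[...,0]>45)
    er=cv2.erode(wood.astype(np.uint8),np.ones((5,5)))>0
    a,s,k=fit(P[er]); yaw=np.degrees(np.arctan2(a[1],a[0])); print(n,'plane',a.round(4),'slope',np.degrees(np.arctan(np.hypot(*a[:2]))),'res',s,k,'yaw',yaw)
    h=P[...,2]-(P[...,:2]@a[:2]+a[2])
    # lines: dark low-saturation pixels within board
    dark=inb&(f.max(2)<90)&(abs(h)<.004); v,u=np.where(dark); p=onb(im,a,np.c_[u,v])
    for i,lab in((0,'low'),(1,'up')):
        c0=(.4655,.537)[i]
        q=p
        for w in(.012,.006,.004):
            q=p[(abs(p[:,0]-c0)<w)] if w==.012 else p[abs(np.polyval(c,p[:,1])-p[:,0])<w]
            if len(q)<5: break
            c=np.polyfit(q[:,1],q[:,0],1)
        if len(q)>4: print(lab,len(q),'x(y)=',c, 'y range',q[:,1].min(),q[:,1].max(),'mean',q.mean(0).round(4))
    print('dark hist',np.histogram(p[:,0],bins=np.arange(.36,.7,.01))[0])
    # top face outline
    m=cv2.morphologyEx((inb&(h>-.004)).astype(np.uint8),cv2.MORPH_OPEN,np.ones((3,3)))
    c=max(cv2.findContours(m,cv2.RETR_EXTERNAL,cv2.CHAIN_APPROX_NONE)[0],key=cv2.contourArea)
    p=onb(im,a,c[:,0]); L=np.c_[p[:,0]/np.cos(np.radians(15)),p[:,1]]
    r=cv2.minAreaRect((L*1000).astype(np.float32)); b=cv2.boxPoints(r); b[:,0]*=np.cos(np.radians(15))
    print('face rect ctr (x,y world)',r[0][0]*np.cos(np.radians(15)),r[0][1],r[1],r[2])
    # laid cover
    cv=((h>.003)&(h<.04)&(P[...,0]>.36)&(P[...,0]<.56)&(P[...,1]<.06)&(P[...,1]>-.14)&(f.max(2)-f.min(2)<40)&(f.min(2)>140)).astype(np.uint8)
    cv=cv2.morphologyEx(cv,cv2.MORPH_CLOSE,np.ones((7,7)))
    c=max(cv2.findContours(cv,cv2.RETR_EXTERNAL,cv2.CHAIN_APPROX_NONE)[0],key=cv2.contourArea)
    a2=a.copy(); a2[2]+=.005/np.cos(np.radians(15)); p=onb(im,a2,c[:,0])
    L=np.c_[p[:,0]/np.cos(np.radians(15)),p[:,1]]
    r=cv2.minAreaRect((L*1000).astype(np.float32)); print('laid ctr',r[0][0]*np.cos(np.radians(15)),r[0][1],r[1],r[2])
    q=P[cv>0]; hq=h[cv>0]; print('laid h pct',np.percentile(hq,[10,50,90,98]).round(4)); fq=q[hq>.018]; r=cv2.minAreaRect((fq[:,:2]*1000).astype(np.float32)); print('laid fin',r, np.median(hq[hq>.018]))
E
```

```text
top plane [ 0.2669 -0.0114 -0.067 ] slope 14.957054713908738 res 0.0019048870960437757 6234 yaw -2.438799640237217
low 25 x(y)= [0.04712455 0.47193011] y range -0.14335227728958733 0.06186565671164039 mean [ 0.4694 -0.0536  0.0589]
up 72 x(y)= [0.04639293 0.54405743] y range -0.144256977152291 0.06005865694336078 mean [ 0.5419 -0.0459  0.0782]
dark hist [ 0  0  0  0  4  0  0  0  0  0 15 10  0  2  0  0  0 24 48  0  0  0  0  0
  0  0  0  0  0  0  0  0  0]
face rect ctr (x,y world) 526.2752889574617 -43.75872039794922 (209.96939086914062, 301.88848876953125) 87.56563568115234
laid ctr 448.88257504394767 -40.119895935058594 (128.87716674804688, 109.22591400146484) 87.38275909423828
laid h pct [0.0019 0.0054 0.0108 0.0299]
laid fin ((295.8574523925781, -32.320716857910156), (89.38722229003906, 231.8011474609375), 86.77910614013672) 0.027829453687781475
side plane [ 0.2671 -0.0128 -0.0668] slope 14.968411110689381 res 0.0017105486099305972 5407 yaw -2.7454036312152774
low 13 x(y)= [0.0436619 0.4720938] y range -0.14172394800003302 0.04975849339823524 mean [ 0.4683 -0.0859  0.0594]
up 32 x(y)= [0.04404881 0.54458559] y range -0.1440838412579062 0.056709046916842865 mean [ 0.5423 -0.0508  0.0787]
dark hist [ 0  0  0  0  2  0  0  0  0  0 10  3  0  0  1  0  0  8 24  0  0  0  0  0
  0  0  0  0  0  0  0  0  0]
face rect ctr (x,y world) 526.9281614306261 -43.50031280517578 (217.32899475097656, 303.4036865234375) 87.38990783691406
laid ctr 449.1989593790783 -41.445220947265625 (129.8770294189453, 110.41519927978516) 87.40213775634766
laid h pct [0.0026 0.0056 0.0185 0.0294]
laid fin ((157.82781982421875, -288.08209228515625), (770.0074462890625, 68.0977783203125), 44.94895553588867) 0.027600586462310568
```

```bash
cat > go.py <<'E'
import sys; from h import *
from scipy.spatial.transform import Rotation as R
O=np.array([.4701,-.0413,.0591]); YB=-2.5
def frame(yaw,pitch): # cover/board axes: x rising at pitch, heading yaw
    return (R.from_euler('z',yaw,degrees=True)*R.from_euler('y',-pitch,degrees=True)).as_matrix()
T2C=np.array([[0,1,0],[1,0,0],[0,0,-1.]]) # tool axes (columns) in cover frame
def tool(org,F,gz=.029,gy=0): return org+F@np.array([.014,gy,gz]), F@T2C
FA=frame(-.45,0); FB=frame(-19.75,0); B=frame(YB,15); L=frame(YB,11)
A0=np.array([.4125,.324,0])-FA@[.014,0,0]; B0=np.array([.600,-.2994,0])-FB@[.014,0,0]
def slot(k,up=0,off=(0,0,0)): return tool(O+B@(np.array([.075*k,0,.007+up])+off),L)
def delta(t,T):
    o=manip.get_obs(); q=np.array(o['tcp_rot']); R0=R.from_quat(np.roll(q,-1))
    d=R0.inv().apply(t-np.array(o['tcp_pos']))*100; w=(R0.inv()*R.from_matrix(T)).as_rotvec(degrees=True)
    print('xyz cm',d.round(2),'w deg',w.round(2),'| target',t.round(4),'t',o['t'],'F',np.round(o['wrist_force'],1),'grip',round(o['grip_width'],4),o['gripper_force'])
E
python3 -c "
from go import *
t,T=tool(A0,FA); delta(t+[0,0,.05],T)"
```

```text
xyz cm [-28.37  -8.34  18.13] w deg [-6.000e-02  2.000e-02  7.132e+01] | target [0.4125 0.324  0.079 ] t 0.1 F [-0.2  0.3 -0.7] grip 0.0879 0.0
```

```bash
r='{"x":-28.4,"y":-8.3,"z":18.1,"wz":71.3,"fingers":0.45}'; python3 -m creep '[{"x":-28.4,"y":-8.3,"z":18.1,"wz":71.3,"fingers":0.45},{"x":-28.4,"y":-8.3,"z":18.1,"wz":71.3,"fingers":0.45},{"x":-28.4,"y":-8.3,"z":18.1,"wz":71.3,"fingers":0.45},{"x":-28.4,"y":-8.3,"z":18.1,"wz":71.3,"fingers":0.45},{"x":-28.4,"y":-8.3,"z":18.1,"wz":71.3,"fingers":0.45},{"x":-28.4,"y":-8.3,"z":18.1,"wz":71.3,"fingers":0.45},{"x":-28.4,"y":-8.3,"z":18.1,"wz":71.3,"fingers":0.45},{"x":-28.4,"y":-8.3,"z":18.1,"wz":71.3,"fingers":0.45},{"x":-28.4,"y":-8.3,"z":18.1,"wz":71.3,"fingers":0.45},{"x":-28.4,"y":-8.3,"z":18.1,"wz":71.3,"fingers":0.45},{"x":-28.4,"y":-8.3,"z":18.1,"wz":71.3,"fingers":0.45},{"x":-28.4,"y":-8.3,"z":18.1,"wz":71.3,"fingers":0.45},{"x":-28.4,"y":-8.3,"z":18.1,"wz":71.3,"fingers":0.45},{"x":-28.4,"y":-8.3,"z":18.1,"wz":71.3,"fingers":0.45}]' 30
python3 -c "
from go import *
t,T=tool(A0,FA); delta(t,T)"
```

```text
xyz cm [-28.37  -8.33  23.13] w deg [-6.000e-02  2.000e-02  7.132e+01] | target [0.4125 0.324  0.029 ] t 0.1 F [-0.2  0.3 -0.7] grip 0.0879 0.0$[0]: bad value
```

```bash
python3 -m creep '[{"x":-4.0,"y":-1.2,"z":2.5,"wx":0,"wy":0,"wz":8.5,"fingers":0.45}]' 30; echo; python3 -m creep '[{"x":-10.0,"y":-3,"z":5,"wx":0,"wy":0,"wz":20,"fingers":0.45}]' 30
```

```text
t: 0.2
tcp_pos: [0.2046, 0.4735, 0.2375]
tcp_rot: [0.001, 0.237, 0.971, 0.003]
wrist_force: [1.3, 0.3, -0.7]
grip_width: 0.0824
gripper_force: 0.0

t: 0.3
tcp_pos: [0.2384, 0.4398, 0.2132]
tcp_rot: [0.0, 0.312, 0.95, 0.0]
wrist_force: [1.0, -0.4, -0.2]
grip_width: 0.0745
gripper_force: 0.0
```

All six pose keys are required. Continuing.

```bash
python3 -c "
from go import *
t,T=tool(A0,FA); delta(t+[0,0,.05],T)"
```

```text
xyz cm [-20.88   1.01  13.42] w deg [ 2.000e-02 -1.000e-02  5.404e+01] | target [0.4125 0.324  0.079 ] t 0.3 F [ 1.  -0.4 -0.2] grip 0.0745 0.0
```

```bash
python3 -m creep '[{"x":-20.9,"y":1.0,"z":13.4,"wx":0,"wy":0,"wz":54,"fingers":0.45},{"x":-20.9,"y":1.0,"z":13.4,"wx":0,"wy":0,"wz":54,"fingers":0.45},{"x":-20.9,"y":1.0,"z":13.4,"wx":0,"wy":0,"wz":54,"fingers":0.45},{"x":-20.9,"y":1.0,"z":13.4,"wx":0,"wy":0,"wz":54,"fingers":0.45},{"x":-20.9,"y":1.0,"z":13.4,"wx":0,"wy":0,"wz":54,"fingers":0.45},{"x":-20.9,"y":1.0,"z":13.4,"wx":0,"wy":0,"wz":54,"fingers":0.45},{"x":-20.9,"y":1.0,"z":13.4,"wx":0,"wy":0,"wz":54,"fingers":0.45},{"x":-20.9,"y":1.0,"z":13.4,"wx":0,"wy":0,"wz":54,"fingers":0.45},{"x":-20.9,"y":1.0,"z":13.4,"wx":0,"wy":0,"wz":54,"fingers":0.45},{"x":-20.9,"y":1.0,"z":13.4,"wx":0,"wy":0,"wz":54,"fingers":0.45}]' 30
python3 -c "
from go import *
t,T=tool(A0,FA); delta(t,T)
im=cam('side'); cv2.imwrite('pics/s1.png',cv2.resize(im['frame'][60:260,120:380],None,fx=3,fy=3))"
```

```text
t: 1.3
tcp_pos: [0.4125, 0.3248, 0.0802]
tcp_rot: [0.0, 0.708, 0.706, 0.0]
wrist_force: [0.2, -0.1, -0.2]
grip_width: 0.0397
gripper_force: 0.0
xyz cm [-0.08 -0.    5.12] w deg [ 0.01 -0.    0.32] | target [0.4125 0.324  0.029 ] t 1.3 F [ 0.2 -0.1 -0.2] grip 0.0397 0.0
```

View pics/s1.png

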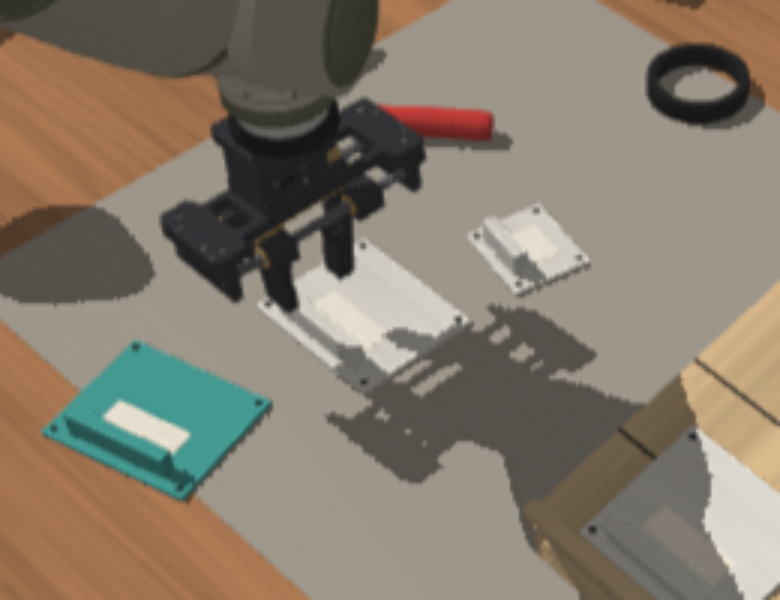

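The crop shows the fingers at (280,265) and (338,235) either side of the cover's fin, well aligned. Descend and grip.

```bash
python3 -m creep '[{"x":0,"y":0,"z":2,"wx":0,"wy":0,"wz":0.3,"fingers":0.45},{"x":-0.1,"y":0,"z":3.8,"wx":0,"wy":0,"wz":0.3,"fingers":0.45},{"x":-0.1,"y":0,"z":4.7,"wx":0,"wy":0,"wz":0.3,"fingers":0.45},{"x":-0.1,"y":0,"z":5.0,"wx":0,"wy":0,"wz":0.3,"fingers":0.45},{"x":-0.1,"y":0,"z":5.0,"wx":0,"wy":0,"wz":0.3,"fingers":0.0},{"x":-0.1,"y":0,"z":5.0,"wx":0,"wy":0,"wz":0.3,"fingers":0.0},{"x":-0.1,"y":0,"z":5.0,"wx":0,"wy":0,"wz":0.3,"fingers":0.0},{"x":-0.1,"y":0,"z":5.0,"wx":0,"wy":0,"wz":0.3,"fingers":0.0},{"x":-0.1,"y":0,"z":5.0,"wx":0,"wy":0,"wz":0.3,"fingers":0.0},{"x":-0.1,"y":0,"z":5.0,"wx":0,"wy":0,"wz":0.3,"fingers":0.0}]' 40
python3 -c "
from go import *
t,T=tool(A0,FA); delta(t,T)"
```

```text
t: 2.35
tcp_pos: [0.4129, 0.3238, 0.0306]
tcp_rot: [0.0, 0.71, 0.704, 0.0]
wrist_force: [-0.3, -0.8, 6.9]
grip_width: 0.0117
gripper_force: 40.0
xyz cm [ 0.02 -0.04  0.16] w deg [ 0.05 -0.02 -0.06] | target [0.4125 0.324  0.029 ] t 2.35 F [-0.3 -0.8  6.9] grip 0.0117 39.99968863092363
```

```bash
python3 -m creep '[{"x":0,"y":0,"z":-1,"wx":0,"wy":0,"wz":0,"fingers":0},{"x":0,"y":0,"z":-3,"wx":0,"wy":0,"wz":0,"fingers":0},{"x":0,"y":0,"z":-7,"wx":0,"wy":0,"wz":0,"fingers":0},{"x":0,"y":0,"z":-12,"wx":0,"wy":0,"wz":0,"fingers":0},{"x":0,"y":0,"z":-14,"wx":0,"wy":0,"wz":0,"fingers":0},{"x":0,"y":0,"z":-14,"wx":0,"wy":0,"wz":0,"fingers":0},{"x":0,"y":0,"z":-14,"wx":0,"wy":0,"wz":0,"fingers":0}]' 50
cat > held.py <<'E'
from go import *
def held(n='top',bgx=None):
    im=cam(n); P=cloud(im); o=manip.get_obs(); t=np.array(o['tcp_pos']); Rt=R.from_quat(np.roll(o['tcp_rot'],-1)).as_matrix()
    q=(P-t)@Rt; f=im['frame'].astype(int)   # tool frame: x=y_c, y=x_c, z=-z_c
    m=(abs(q[...,0])<.08)&(q[...,1]>.015)&(q[...,1]<.12)&(abs(q[...,2]-.025)<.02)&(f.max(2)-f.min(2)<50)
    p=q[m]; M=np.c_[p[:,:2],np.ones(len(p))]
    for _ in range(4):
        a=np.linalg.lstsq(M,p[:,2],rcond=None)[0]; r=M@a-p[:,2]; k=abs(r)<max(.001,2*r.std()); M,p=M[k],p[k]
    print(n,'held plate in tool: z=%.4f, tilt x %.2f y %.2f deg'%(a[2],*np.degrees(a[:2])),'n',len(p),'x range',p[:,0].min(),p[:,0].max(),'y max',p[:,1].max(),'res',r.std())
E
python3 -c "
from held import *
held('top');held('side')
t,T=slot(0,.08); delta(t,T)"
```

```text
t: 3.05
tcp_pos: [0.4121, 0.3234, 0.1692]
tcp_rot: [-0.0, 0.71, 0.704, -0.001]
wrist_force: [-0.1, -1.2, -2.5]
grip_width: 0.0117
gripper_force: 50.0
top held plate in tool: z=0.0244, tilt x 0.16 y 0.37 deg n 875 x range -0.06557925114613827 -0.006056502415549903 y max 0.09573812016728182 res 0.0016814934488737002
side held plate in tool: z=0.0248, tilt x 0.03 y 0.28 deg n 988 x range -0.06861814648594515 0.047928545257900544 y max 0.09783677712781551 res 0.0015326005354595192
xyz cm [-36.35   4.72  -0.56] w deg [-11.18  -0.1    1.98] | target [ 0.4558 -0.0407  0.1743] t 3.15 F [ 0.2  0.1 -1.7] grip 0.0115 50.002736784517765
```

```bash
sed -i 's/gz=.029/gz=.030/' go.py; python3 -m creep '[{"x":-3,"y":0.5,"z":-0.6,"wx":0,"wy":0,"wz":0,"fingers":0},{"x":-7,"y":1,"z":-0.6,"wx":-2,"wy":0,"wz":0.5,"fingers":0},{"x":-11,"y":1.5,"z":-0.6,"wx":-4,"wy":0,"wz":1,"fingers":0},{"x":-15,"y":2,"z":-0.6,"wx":-6,"wy":0,"wz":1.5,"fingers":0},{"x":-19,"y":2.5,"z":-0.6,"wx":-8,"wy":0,"wz":2,"fingers":0},{"x":-23,"y":3,"z":-0.6,"wx":-10,"wy":0,"wz":2,"fingers":0},{"x":-27,"y":3.5,"z":-0.6,"wx":-11.2,"wy":-0.1,"wz":2,"fingers":0},{"x":-31,"y":4,"z":-0.6,"wx":-11.2,"wy":-0.1,"wz":2,"fingers":0},{"x":-34,"y":4.5,"z":-0.6,"wx":-11.2,"wy":-0.1,"wz":2,"fingers":0},{"x":-36,"y":4.7,"z":-0.6,"wx":-11.2,"wy":-0.1,"wz":2,"fingers":0},{"x":-36.3,"y":4.7,"z":-0.6,"wx":-11.2,"wy":-0.1,"wz":2,"fingers":0},{"x":-36.3,"y":4.7,"z":-0.6,"wx":-11.2,"wy":-0.1,"wz":2,"fingers":0}]' 50
python3 -c "
from held import *
held('top');held('side')
t,T=slot(0,.003); delta(t,T)"
```

```text
t: 4.35
tcp_pos: [0.4558, -0.0396, 0.1751]
tcp_rot: [0.069, 0.72, 0.688, 0.068]
wrist_force: [0.3, 0.1, -1.6]
grip_width: 0.0116
gripper_force: 50.0
top held plate in tool: z=0.0255, tilt x -0.09 y 0.32 deg n 264 x range -0.0646500919097628 0.06451937035792721 y max 0.09498450721043453 res 0.0016018164104888552
side held plate in tool: z=0.0252, tilt x 0.03 y 0.36 deg n 1244 x range -0.06679310431533385 0.05966617630836938 y max 0.09674055037575537 res 0.0015075512425409528
xyz cm [-0.21  0.49  7.71] w deg [ 0.12 -0.13  0.  ] | target [ 0.4755 -0.0415  0.1009] t 4.45 F [-0.  -0.2 -1.8] grip 0.0114 50.00310419127345
```

```bash
python3 -m creep '[{"x":-0.2,"y":0.5,"z":2,"wx":0,"wy":0,"wz":0,"fingers":0},{"x":-0.2,"y":0.5,"z":4.5,"wx":0,"wy":0,"wz":0,"fingers":0},{"x":-0.2,"y":0.5,"z":6.5,"wx":0,"wy":0,"wz":0,"fingers":0},{"x":-0.2,"y":0.5,"z":7.4,"wx":0,"wy":0,"wz":0,"fingers":0},{"x":-0.2,"y":0.5,"z":7.7,"wx":0,"wy":0,"wz":0,"fingers":0},{"x":-0.2,"y":0.5,"z":7.7,"wx":0,"wy":0,"wz":0,"fingers":0}]' 50
python3 -c "
from held import *
t,T=slot(0,0); delta(t,T)
from meas import rects
im=cam('top');cv2.imwrite('pics/p1.png',cv2.resize(im['frame'][90:260,240:440],None,fx=3,fy=3))"
```

```text
t: 5.05
tcp_pos: [0.4762, -0.0421, 0.1018]
tcp_rot: [0.07, 0.719, 0.688, 0.068]
wrist_force: [-0.2, 0.5, -1.0]
grip_width: 0.0119
gripper_force: 50.0
xyz cm [ 0.06 -0.07  0.38] w deg [ 0.21 -0.1   0.  ] | target [ 0.4763 -0.0416  0.098 ] t 5.05 F [-0.2  0.5 -1. ] grip 0.0119 50.002868324518204
```

View pics/p1.png

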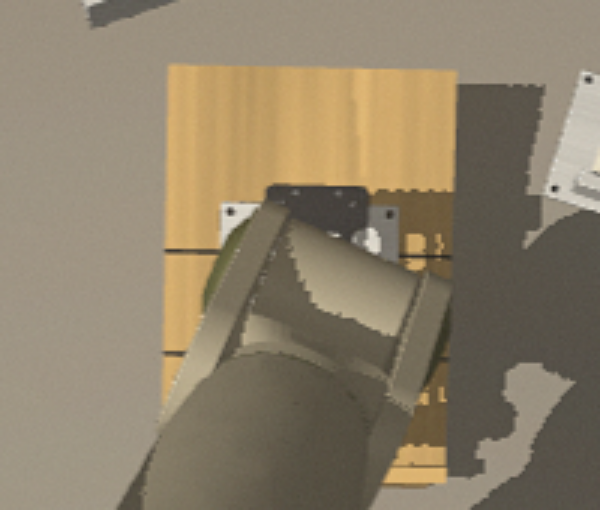

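The crop shows the head corners at (221,204) and (398,207), centred on the board (167 to 457) and square to the line. Lower gently.

```bash
python3 -m creep '[{"x":0,"y":-0.05,"z":0.1,"wx":0,"wy":0,"wz":0,"fingers":0},{"x":0.05,"y":-0.05,"z":0.2,"wx":0,"wy":0,"wz":0,"fingers":0},{"x":0.05,"y":-0.05,"z":0.3,"wx":0,"wy":0,"wz":0,"fingers":0},{"x":0.05,"y":-0.05,"z":0.35,"wx":0,"wy":0,"wz":0,"fingers":0},{"x":0.05,"y":-0.05,"z":0.35,"wx":0,"wy":0,"wz":0,"fingers":0}]' 50
python3 -c "
from held import *
t,T=slot(0,0); delta(t,T)"
```

```text
t: 5.6
tcp_pos: [0.4763, -0.042, 0.0986]
tcp_rot: [0.07, 0.719, 0.688, 0.068]
wrist_force: [-4.6, 0.8, 7.0]
grip_width: 0.0117
gripper_force: 50.0
xyz cm [ 0.05 -0.02  0.06] w deg [ 0.22 -0.08 -0.02] | target [ 0.4763 -0.0416  0.098 ] t 5.6 F [-4.6  0.8  7. ] grip 0.0117 50.00404614955187
```

```bash
python3 -m creep '[{"x":0,"y":0,"z":0,"wx":0,"wy":0,"wz":0,"fingers":0},{"x":0,"y":0,"z":0,"wx":0,"wy":0,"wz":0,"fingers":0}]' 3
python3 -m creep '[{"x":0,"y":0,"z":0,"wx":0,"wy":0,"wz":0,"fingers":0.3},{"x":0,"y":0,"z":0,"wx":0,"wy":0,"wz":0,"fingers":0.3},{"x":0,"y":0,"z":0,"wx":0,"wy":0,"wz":0,"fingers":0.3},{"x":0,"y":0,"z":-1,"wx":0,"wy":0,"wz":0,"fingers":0.3},{"x":0,"y":0,"z":-3,"wx":0,"wy":0,"wz":0,"fingers":0.4},{"x":0,"y":0,"z":-6,"wx":0,"wy":0,"wz":0,"fingers":0.45},{"x":0,"y":0,"z":-10,"wx":0,"wy":0,"wz":0,"fingers":0.45},{"x":0,"y":0,"z":-10,"wx":0,"wy":0,"wz":0,"fingers":0.45}]' 3
python3 -c "
from go import *
t,T=tool(B0,FB); delta(t+[0,0,.06],T)"
```

```text
t: 5.8
tcp_pos: [0.4764, -0.042, 0.0983]
tcp_rot: [0.07, 0.719, 0.688, 0.068]
wrist_force: [-3.1, 0.4, 3.4]
grip_width: 0.0118
gripper_force: 3.0
t: 6.6
tcp_pos: [0.4581, -0.0418, 0.201]
tcp_rot: [0.074, 0.719, 0.688, 0.07]
wrist_force: [0.3, 0.1, -0.1]
grip_width: 0.0399
gripper_force: 0.0
xyz cm [-25.09  12.74  13.99] w deg [11.59 -1.69 17.18] | target [ 0.6    -0.2994  0.09  ] t 6.6 F [ 0.3  0.1 -0.1] grip 0.0399 0.0
```

```bash
python3 -m creep '[{"x":-3,"y":2,"z":0,"wx":1.2,"wy":0,"wz":2,"fingers":0.45},{"x":-7,"y":4,"z":0,"wx":3,"wy":0,"wz":4,"fingers":0.45},{"x":-11,"y":6,"z":1,"wx":5,"wy":0,"wz":7,"fingers":0.45},{"x":-15,"y":8,"z":2.5,"wx":7,"wy":-1,"wz":10,"fingers":0.45},{"x":-18,"y":9.5,"z":5,"wx":9,"wy":-1,"wz":13,"fingers":0.45},{"x":-21,"y":11,"z":8,"wx":10,"wy":-1.5,"wz":16,"fingers":0.45},{"x":-23.5,"y":12,"z":11,"wx":11.6,"wy":-1.7,"wz":17.2,"fingers":0.45},{"x":-25,"y":12.7,"z":13.5,"wx":11.6,"wy":-1.7,"wz":17.2,"fingers":0.45},{"x":-25.1,"y":12.7,"z":14,"wx":11.6,"wy":-1.7,"wz":17.2,"fingers":0.45},{"x":-25.1,"y":12.7,"z":14,"wx":11.6,"wy":-1.7,"wz":17.2,"fingers":0.45}]' 40
python3 -c "
from held import *
t,T=tool(B0,FB); delta(t,T)
im=cam('side'); cv2.imwrite('pics/s2.png',cv2.resize(im['frame'][120:360,290:590],None,fx=2.5,fy=2.5))
np.savez('side1.npz',**im); np.savez('top1.npz',**cam('top'))"
```

```text
t: 7.6
tcp_pos: [0.597, -0.298, 0.0821]
tcp_rot: [-0.005, 0.818, 0.575, -0.003]
wrist_force: [-0.3, 0.6, 0.3]
grip_width: 0.0396
gripper_force: 0.0
xyz cm [-0.04  0.38  5.21] w deg [-0.62 -0.05 -0.02] | target [ 0.6    -0.2994  0.03  ] t 7.6 F [-0.3  0.6  0.3] grip 0.0396 0.0
```

View pics/s2.png

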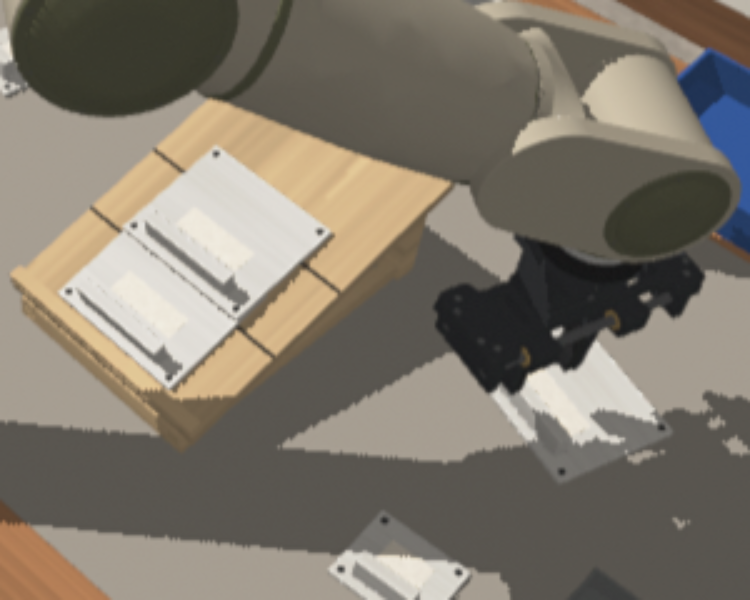

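The crop shows the first cover lying square over the laid one, its fin edge by the lower line at (105,215)–(270,350), both fins and labels visible. The gripper is over the second cover's fin. I check cover 1 numerically while descending.

```bash
python3 -m creep '[{"x":0,"y":0.4,"z":1,"wx":-0.6,"wy":0,"wz":0,"fingers":0.45},{"x":0,"y":0.4,"z":2,"wx":-0.6,"wy":0,"wz":0,"fingers":0.45},{"x":0,"y":0.4,"z":2,"wx":-0.6,"wy":0,"wz":0,"fingers":0.45},{"x":0,"y":0.4,"z":2,"wx":-0.6,"wy":0,"wz":0,"fingers":0.45}]' 40
cat > laid.py <<'E'
from go import *
def laid(im,k,fmin=120,extent=.113):
    P=cloud(im); f=im['frame'].astype(int); b=(P-O)@B-[.075*k,0,0]
    ok=(b[...,0]>-.012)&(b[...,0]<.13)&(abs(b[...,1])<.08)&(b[...,2]>-.004)&(b[...,2]<.018)&(f.max(2)-f.min(2)<45)&(f.min(2)>fmin)
    cl=b[ok&(b[...,0]>.04)&(b[...,0]<.1)&(abs(b[...,1])<.055)]; M=np.c_[cl[:,:2],np.ones(len(cl))]
    a=np.linalg.lstsq(M,cl[:,2],rcond=None)[0]
    m=cv2.morphologyEx(ok.astype(np.uint8),cv2.MORPH_OPEN,np.ones((3,3)))
    # rays onto nominal top plane of a laid cover: z=12-x*tan4 (mm, board frame)
    v,u=np.where(m>0); d=np.c_[(u-im['cx'])/im['f'],(v-im['cy'])/im['f'],np.ones(len(u))]@im['R'].T@B
    c=(im['xyz']-O)@B-[.075*k,0,0]; s=(.012-.07*c[0]-c[2])/(d[:,2]+.07*d[:,0]); p=c+d*s[:,None]
    hx=np.array([np.percentile(p[abs(p[:,1]-y)<.006][:,0],98) for y in np.arange(-.055,.056,.01)])
    ys=np.arange(-.055,.056,.01); g=np.polyfit(ys,hx,1)
    sel=[p[abs(p[:,0]-x)<.004][:,1] for x in np.arange(.05,.1,.008)]
    print('plane tilt',np.degrees(a[:2]).round(2),'z@75',round(a[2]+.075*a[0],4),'head edge x',g[1].round(4),'yaw deg',np.degrees(-np.arctan(g[0])).round(2),'left/right',np.median([q.max() for q in sel]).round(4),np.median([q.min() for q in sel]).round(4))
E
python3 -c "
from laid import *
for n in('top1','side1'): 
  try: print(n);laid(dict(np.load(n+'.npz',allow_pickle=True)),0)
  except Exception as e: print(e)
t,T=tool(B0,FB); delta(t,T)"
```

```text
t: 8.1
tcp_pos: [0.601, -0.2996, 0.0628]
tcp_rot: [0.0, 0.818, 0.575, 0.0]
wrist_force: [0.7, 0.4, 1.0]
grip_width: 0.0399
gripper_force: 0.0
top1
index -1 is out of bounds for axis 0 with size 0
side1
plane tilt [-3.96  0.02] z@75 0.0074 head edge x 0.1077 yaw deg 1.29 left/right 0.0634 -0.0659
xyz cm [-0.01 -0.11  3.28] w deg [ 0.07 -0.01 -0.01] | target [ 0.6    -0.2994  0.03  ] t 8.1 F [0.7 0.4 1. ] grip 0.0399 0.0
```

```bash
python3 -m creep '[{"x":0,"y":-0.1,"z":1.5,"wx":0,"wy":0,"wz":0,"fingers":0.45},{"x":0,"y":-0.1,"z":2.7,"wx":0,"wy":0,"wz":0,"fingers":0.45},{"x":0,"y":-0.1,"z":3.2,"wx":0,"wy":0,"wz":0,"fingers":0.45},{"x":0,"y":-0.1,"z":3.2,"wx":0,"wy":0,"wz":0,"fingers":0},{"x":0,"y":-0.1,"z":3.2,"wx":0,"wy":0,"wz":0,"fingers":0},{"x":0,"y":-0.1,"z":3.2,"wx":0,"wy":0,"wz":0,"fingers":0},{"x":0,"y":-0.1,"z":3.2,"wx":0,"wy":0,"wz":0,"fingers":0},{"x":0,"y":-0.1,"z":3.2,"wx":0,"wy":0,"wz":0,"fingers":0},{"x":0,"y":-0.1,"z":3.2,"wx":0,"wy":0,"wz":0,"fingers":0}]' 50
python3 -m creep '[{"x":0,"y":-0.1,"z":-1,"wx":0,"wy":0,"wz":0,"fingers":0},{"x":0,"y":-0.1,"z":-3,"wx":0,"wy":0,"wz":0,"fingers":0},{"x":0,"y":-0.1,"z":-7,"wx":0,"wy":0,"wz":0,"fingers":0},{"x":0,"y":-0.1,"z":-12,"wx":0,"wy":0,"wz":0,"fingers":0},{"x":0,"y":-0.1,"z":-17,"wx":0,"wy":0,"wz":0,"fingers":0},{"x":0,"y":-0.1,"z":-18,"wx":0,"wy":0,"wz":0,"fingers":0},{"x":0,"y":-0.1,"z":-18,"wx":0,"wy":0,"wz":0,"fingers":0},{"x":0,"y":-0.1,"z":-18,"wx":0,"wy":0,"wz":0,"fingers":0}]' 50
python3 -c "
from laid import *; from held import held
im=cam('top'); cv2.imwrite('pics/t2.png',cv2.resize(im['frame'][90:260,270:470],None,fx=3.5,fy=3.5,interpolation=cv2.INTER_CUBIC)); np.savez('top2.npz',**im)
held('side');held('top')
for n in('top','side'):
  try: laid(cam(n),0)
  except Exception as e: print(n,e)
t,T=slot(1,.08); delta(t,T)"
```

```text
t: 9.0
tcp_pos: [0.6005, -0.2997, 0.0315]
tcp_rot: [0.001, 0.818, 0.575, 0.001]
wrist_force: [-1.2, -0.7, 2.5]
grip_width: 0.0117
gripper_force: 50.0
t: 9.8
tcp_pos: [0.5984, -0.2987, 0.2088]
tcp_rot: [-0.001, 0.818, 0.575, -0.0]
wrist_force: [-0.4, -0.4, -3.6]
grip_width: 0.0114
gripper_force: 50.0
side held plate in tool: z=0.0257, tilt x -0.12 y 0.43 deg n 1291 x range -0.0673049419804025 0.0216020285695273 y max 0.09645413092099885 res 0.0012694220849545168
top held plate in tool: z=0.0241, tilt x 2.17 y 0.86 deg n 32 x range 0.0563700820935758 0.06457105455493563 y max 0.09432234586410908 res 0.0016273396966225316
top index -1 is out of bounds for axis 0 with size 0
plane tilt [-4.27  0.05] z@75 0.0075 head edge x 0.1082 yaw deg 0.87 left/right 0.0634 -0.0659
xyz cm [ 21.61 -15.29   1.51] w deg [-10.95   1.61 -17.22] | target [ 0.528  -0.0438  0.1947] t 10.05 F [ 0.3  0.1 -2.4] grip 0.0115 50.0034005753696
```

View pics/t2.png

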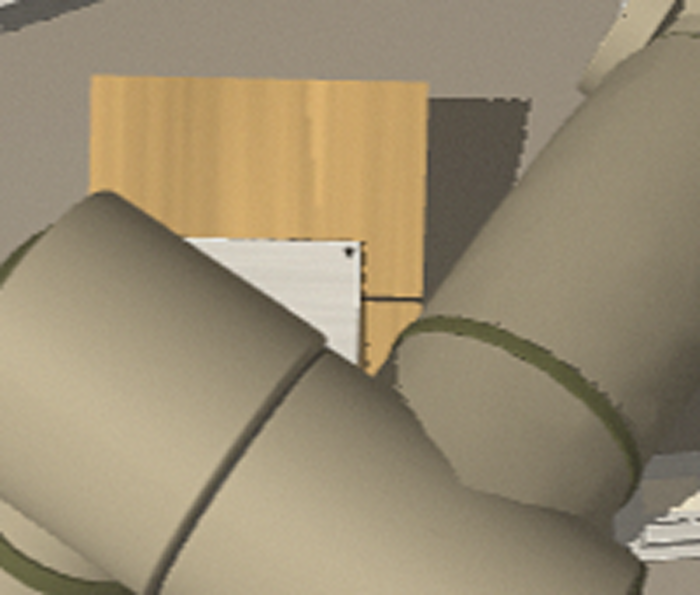

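The crop shows only the right head corner of cover 1 at (360,242); the arm hides the rest. I use a profile of the side view to check the fin edge.

```bash
cat > prof.py <<'E'
from go import *
def samp(im,xs,ys,z):
    X,Y=np.meshgrid(xs,ys); p=np.stack([X,Y,np.broadcast_to(z,X.shape)],-1)@B.T+O
    c=(p-im['xyz'])@im['R']; u=c[...,0]/c[...,2]*im['f']+im['cx']; v=c[...,1]/c[...,2]*im['f']+im['cy']
    return cv2.remap(cv2.cvtColor(im['frame'],cv2.COLOR_BGR2GRAY),u.astype(np.float32),v.astype(np.float32),cv2.INTER_LINEAR)
E
python3 - <<'E'
from prof import *
im=cam('side'); xs=np.arange(-.012,.0125,.001)
print('x mm     ',(xs*1000).round().astype(int))
for z in(.012,.007):
  for ys in((-.055,-.03),(-.03,0),(0,.03),(.03,.055)):
    print(z,ys,samp(im,xs,np.linspace(*ys,20),z).mean(0).round().astype(int))
for ys in((-.09,-.07),(.07,.09)): print('line',ys,samp(im,xs,np.linspace(*ys,20),0).mean(0).round().astype(int))
xe=xs+.110
for ys in((-.055,-.03),(-.03,0),(0,.03),(.03,.055)): print('head x-110',samp(im,xe,np.linspace(*ys,20),.005).mean(0).round().astype(int))
yy=np.arange(-.012,.0125,.001)
for s in(-1,1): print('side',s,samp(im,np.linspace(.03,.1,15),s*.065+yy,.012-.07*np.linspace(.03,.1,15)[None]).mean(1).round().astype(int))
E
```

```text
x mm      [-12 -11 -10  -9  -8  -7  -6  -5  -4  -3  -2  -1   0   1   2   3   4   5
   6   7   8   9  10  11  12]
0.012 (-0.055, -0.03) [223 222 221 221 221 221 222 223 223 218 204 182 168 176 199 215 221 222
 221 218 209 191 164 136 118]
0.012 (-0.03, 0) [223 222 222 221 220 220 221 221 221 218 206 188 174 180 201 216 221 222
 221 217 207 185 154 128 114]
0.012 (0, 0.03) [222 221 221 220 219 219 219 219 218 213 199 180 170 180 202 217 222 222
 221 217 206 184 155 129 114]
0.012 (0.03, 0.055) [220 220 220 219 218 218 218 218 218 214 203 185 175 184 204 218 221 219
 216 212 206 193 178 162 150]
0.007 (-0.055, -0.03) [222 223 222 222 221 221 221 222 223 223 221 212 194 174 170 188 209 219
 221 220 215 209 197 177 151]
0.007 (-0.03, 0) [223 223 223 222 221 221 220 221 221 222 220 213 197 179 175 190 210 219
 221 221 219 213 198 171 140]
0.007 (0, 0.03) [222 222 222 221 220 220 219 219 219 219 216 207 190 173 172 190 211 220
 222 221 219 213 197 171 141]
0.007 (0.03, 0.055) [221 221 220 220 219 219 218 218 218 218 216 208 192 177 177 194 213 221
 222 221 220 215 205 186 164]
line (-0.09, 
[... 207 characters left out ...]
86 186 185 184 184 184]
head x-110 [219 219 220 219 218 217 217 218 219 220 219 215 207 197 190 188 187 188
 188 188 188 188 188 188 188]
head x-110 [220 220 220 219 219 219 219 220 220 220 219 215 208 198 192 190 190 190
 191 191 191 191 191 190 190]
head x-110 [218 218 219 219 218 218 218 218 219 219 218 214 206 195 188 186 186 186
 186 186 186 186 186 186 186]
head x-110 [216 216 215 213 211 211 211 212 215 217 217 212 202 188 178 174 174 175
 175 175 175 175 174 174 174]
side -1 [172 164 154 141 127 115 106 100  99 107 126 156 188 211 220 219 218 217
 217 217 218 218 218 218 218]
side 1 [214 214 214 214 214 215 216 217 215 212 205 195 185 177 173 171 171 173
 173 174 175 176 177 179 181]
```

Cover 1 is right: line at +0.2 mm, head edge at 110.2 mm, no yaw, within 1 mm of centre. Carry cover 2.

```bash
sed -i 's/gz=.030/gz=.031/' go.py; python3 -m creep '[{"x":2,"y":-1.5,"z":0,"wx":-1,"wy":0.1,"wz":-1.5,"fingers":0},{"x":5,"y":-3.5,"z":0,"wx":-2.5,"wy":0.3,"wz":-4,"fingers":0},{"x":8,"y":-5.5,"z":0,"wx":-4,"wy":0.6,"wz":-6.5,"fingers":0},{"x":11,"y":-8,"z":0,"wx":-5.5,"wy":0.8,"wz":-9,"fingers":0},{"x":14,"y":-10,"z":0,"wx":-7,"wy":1.1,"wz":-11.5,"fingers":0},{"x":17,"y":-12,"z":0.5,"wx":-9,"wy":1.3,"wz":-14,"fingers":0},{"x":19.5,"y":-14,"z":1,"wx":-10.5,"wy":1.5,"wz":-16,"fingers":0},{"x":21.2,"y":-15,"z":1.4,"wx":-11,"wy":1.6,"wz":-17.2,"fingers":0},{"x":21.6,"y":-15.3,"z":1.4,"wx":-11,"wy":1.6,"wz":-17.2,"fingers":0},{"x":21.6,"y":-15.3,"z":1.4,"wx":-11,"wy":1.6,"wz":-17.2,"fingers":0},{"x":21.6,"y":-15.3,"z":1.4,"wx":-11,"wy":1.6,"wz":-17.2,"fingers":0},{"x":21.6,"y":-15.3,"z":1.4,"wx":-11,"wy":1.6,"wz":-17.2,"fingers":0}]' 50
python3 -c "
from held import *
held('side')
t,T=slot(1,.003,(0,.0005,0)); delta(t,T)"
```

```text
t: 11.3
tcp_pos: [0.5285, -0.0451, 0.1968]
tcp_rot: [0.071, 0.719, 0.688, 0.067]
wrist_force: [-0.3, 0.1, -1.8]
grip_width: 0.012
gripper_force: 50.0
side held plate in tool: z=0.0258, tilt x -0.09 y 0.57 deg n 1174 x range -0.06778262348024978 0.05513473367219463 y max 0.09645660634402023 res 0.001452381751654939
xyz cm [0.18 0.43 7.78] w deg [ 0.17  0.12 -0.08] | target [ 0.5477 -0.0442  0.1213] t 11.35 F [-0.1  0.7 -3. ] grip 0.0116 50.00411303713918
```

```bash
python3 -m creep '[{"x":0.2,"y":0.4,"z":2,"wx":-0.3,"wy":0.1,"wz":-0.1,"fingers":0},{"x":0.2,"y":0.4,"z":4.5,"wx":-0.3,"wy":0.1,"wz":-0.1,"fingers":0},{"x":0.2,"y":0.4,"z":6.5,"wx":-0.3,"wy":0.1,"wz":-0.1,"fingers":0},{"x":0.2,"y":0.4,"z":7.4,"wx":-0.3,"wy":0.1,"wz":-0.1,"fingers":0},{"x":0.2,"y":0.4,"z":7.7,"wx":-0.3,"wy":0.1,"wz":-0.1,"fingers":0},{"x":0.2,"y":0.4,"z":7.7,"wx":-0.3,"wy":0.1,"wz":-0.1,"fingers":0},{"x":0.2,"y":0.4,"z":7.7,"wx":-0.3,"wy":0.1,"wz":-0.1,"fingers":0}]' 50
python3 -c "
from held import *
held('side')
t,T=slot(1,0,(0,.0005,0)); delta(t,T)"
```

```text
t: 12.05
tcp_pos: [0.5474, -0.0432, 0.1229]
tcp_rot: [0.073, 0.718, 0.689, 0.069]
wrist_force: [-0.0, 0.7, -2.7]
grip_width: 0.0118
gripper_force: 50.0
side held plate in tool: z=0.0222, tilt x -3.91 y 2.89 deg n 1273 x range -0.07993953705440629 0.04620196635329136 y max 0.11994262602083326 res 0.003058201420980614
xyz cm [-0.1   0.02  0.47] w deg [0.56 0.02 0.1 ] | target [ 0.5485 -0.0442  0.1184] t 12.1 F [ 0.6  0.2 -2.7] grip 0.0114 50.00389818102121
```

```bash
python3 -m creep '[{"x":-0.1,"y":0,"z":0.1,"wx":0,"wy":0,"wz":0.1,"fingers":0},{"x":-0.1,"y":0,"z":0.2,"wx":0,"wy":0,"wz":0.1,"fingers":0},{"x":-0.1,"y":0,"z":0.3,"wx":0,"wy":0,"wz":0.1,"fingers":0},{"x":-0.1,"y":0,"z":0.38,"wx":0,"wy":0,"wz":0.1,"fingers":0},{"x":-0.1,"y":0,"z":0.38,"wx":0,"wy":0,"wz":0.1,"fingers":0}]' 50
python3 -c "
from held import *
t,T=slot(1,0,(0,.0005,0)); delta(t,T)"
```

```text
t: 12.6
tcp_pos: [0.5477, -0.0441, 0.1188]
tcp_rot: [0.072, 0.719, 0.688, 0.069]
wrist_force: [-5.0, 0.5, 3.9]
grip_width: 0.0115
gripper_force: 50.0
xyz cm [-0.01  0.07  0.05] w deg [0.47 0.   0.01] | target [ 0.5485 -0.0442  0.1184] t 12.6 F [-5.   0.5  3.9] grip 0.0115 50.01316476613283
```

```bash
python3 -m creep '[{"x":0,"y":0.05,"z":0,"wx":0,"wy":0,"wz":0,"fingers":0},{"x":0,"y":0.05,"z":0.03,"wx":0,"wy":0,"wz":0,"fingers":0}]' 50
python3 -m creep '[{"x":0,"y":0,"z":0,"wx":0,"wy":0,"wz":0,"fingers":0},{"x":0,"y":0,"z":0,"wx":0,"wy":0,"wz":0,"fingers":0}]' 3
python3 -m creep '[{"x":0,"y":0,"z":0,"wx":0,"wy":0,"wz":0,"fingers":0.3},{"x":0,"y":0,"z":0,"wx":0,"wy":0,"wz":0,"fingers":0.3},{"x":0,"y":0,"z":0,"wx":0,"wy":0,"wz":0,"fingers":0.3},{"x":0,"y":0,"z":-1,"wx":0,"wy":0,"wz":0,"fingers":0.3},{"x":0,"y":0,"z":-3,"wx":0,"wy":0,"wz":0,"fingers":0.3},{"x":0,"y":0,"z":-6,"wx":0,"wy":0,"wz":0,"fingers":0.3},{"x":4,"y":0,"z":-10,"wx":0,"wy":0,"wz":0,"fingers":0.3},{"x":9,"y":-3,"z":-12,"wx":0,"wy":0,"wz":0,"fingers":0.3},{"x":14,"y":-6,"z":-12,"wx":0,"wy":0,"wz":0,"fingers":0.3},{"x":18,"y":-9,"z":-12,"wx":0,"wy":0,"wz":0,"fingers":0.3},{"x":22,"y":-12,"z":-12,"wx":0,"wy":0,"wz":0,"fingers":0.3},{"x":26,"y":-14,"z":-12,"wx":0,"wy":0,"wz":0,"fingers":0.3},{"x":30,"y":-16,"z":-12,"wx":0,"wy":0,"wz":0,"fingers":0.3},{"x":34,"y":-18,"z":-12,"wx":0,"wy":0,"wz":0,"fingers":0.3},{"x":36,"y":-20,"z":-12,"wx":0,"wy":0,"wz":0,"fingers":0.3},{"x":36,"y":-20,"z":-12,"wx":0,"wy":0,"wz":0,"fingers":0.3},{"x":36,"y":-20,"z":-12,"wx":0,"wy":0,"wz":0,"fingers":0.3}]' 3
python3 - <<'E'
from prof import *
im=cam('side'); xs=np.arange(-.008,.0085,.001)
it=cam('top'); cv2.imwrite('pics/end.png',np.hstack([cv2.resize(it['frame'][90:260,270:420],None,fx=2.6,fy=2.6),cv2.resize(im['frame'][130:300,290:440+20],None,fx=2.3,fy=2.6)]))
for nm,i in(('top',it),('side',im)):
  for k in(0,1):
    o=.075*k; print(nm,k)
    for ys in((-.055,-.03),(-.03,0),(0,.03),(.03,.055)): print(' fin edge',samp(i,xs+o,np.linspace(*ys,20),.012).mean(0).round().astype(int))
    for ys in((-.09,-.075),(.075,.09)): print(' line    ',samp(i,xs+o,np.linspace(*ys,20),0).mean(0).round().astype(int))
    if k:
      for ys in((-.055,-.03),(-.03,0),(0,.03),(.03,.055)): print(' head',samp(i,xs+o+.11,np.linspace(*ys,20),.005).mean(0).round().astype(int))
    X=np.linspace(.03,.1,15) if k else np.linspace(.02,.07,15)
    for s in(-1,1): print(' side',s,samp(i,X+o,s*.065+xs,.012-.07*X[None]).mean(1).round().astype(int))
E
```

```text
t: 12.8
tcp_pos: [0.5478, -0.0441, 0.1187]
tcp_rot: [0.072, 0.719, 0.688, 0.069]
wrist_force: [-12.1, 0.4, 12.6]
grip_width: 0.0116
gripper_force: 50.0
t: 13.0
tcp_pos: [0.548, -0.0441, 0.1183]
tcp_rot: [0.072, 0.719, 0.688, 0.069]
wrist_force: [-6.0, 0.4, 3.8]
grip_width: 0.012
gripper_force: 3.0
t: 14.7
tcp_pos: [0.3442, 0.3254, 0.1965]
tcp_rot: [0.072, 0.718, 0.689, 0.069]
wrist_force: [0.3, -0.5, 1.0]
grip_width: 0.0265
gripper_force: 0.0
top 0
 fin edge [212 212 214 215 216 216 212 208 213 220 220 217 216 214 208 199 192]
 fin edge [213 212 212 213 214 214 215 209 200 201 210 216 216 216 214 210 182]
 fin edge [170 175 179 182 185 189 191 176 163 187 213 218 218 219 219 199 157]
 fin edge [119 119 118 117 117 117 113 110 120 144 166 176 186 192 198 188 177]
 line     [172 173 174 175 160 144 112  75  82 136 174 173 173 173 172 171 171]
 line     [134 139 144 152 157 125  90  83  82 106 147 173 172 172 171 170 170]
 side -1 [169 166 158 140 122 109  97 108 131 162 190 205 212 213 211 209 208]
 side 1 [213 213 213 214 214 214 214 213 202 190 179 169 165 165 165 165 165]
top 1
 fin
[... 1828 characters left out ...]
 fin edge [203 202 202 200 196 187 173 163 166 183 201 208 207 204 199 195 189]
 line     [172 172 172 172 169 159 139 109  90  97 123 150 166 173 173 173 173]
 line     [173 173 174 173 169 159 139 114  97 102 125 150 166 173 174 174 173]
 head [206 206 207 208 209 208 204 197 188 181 179 179 180 180 180 180 180]
 head [207 208 208 209 209 208 204 196 185 176 173 173 173 173 173 173 173]
 head [206 206 206 207 208 207 203 195 183 173 169 168 168 169 169 169 168]
 head [197 197 200 202 204 205 201 192 178 167 161 160 160 160 160 160 160]
 side -1 [122 110 101  95  94  98 112 136 166 191 204 207 206 204 204 204 204]
 side 1 [201 202 202 203 202 200 195 187 178 170 166 164 164 165 166 166 167]
```

View pics/end.png

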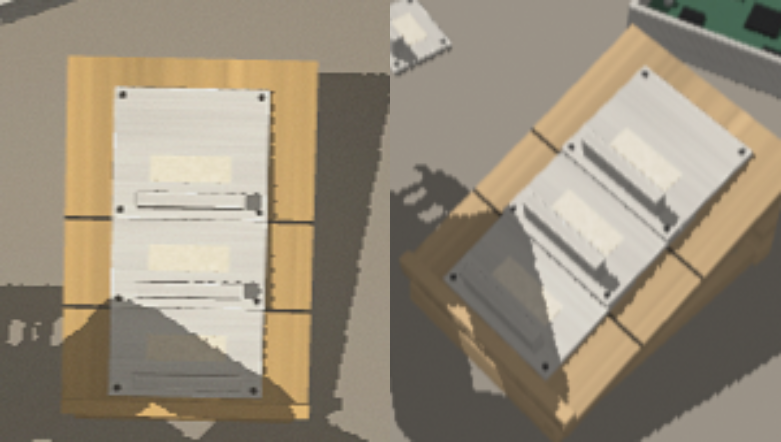

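The picture shows three shingled covers, with fin edges at the lines (left view (118,300)–(262,308) and (118,212)–(265,220)) and every fin and label in view. Both laid covers are within about 1 mm and 0.7° of their lines, and the gripper is clear.

```bash
python3 -c "
from station import manip
print(manip.sign_off())"
```

```text
the job is handed in; nothing more can be done
None
```

Both full-size covers are shingled on the board with their fin edges within about 1 mm of the lower and upper lines, every fin and label is in view, and the job was handed in at about 15 s.

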